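# Swap the moulds and hold the marver out at the gauge

### The job

Set up the marvering station: swap the brass mould and the graphite mould, so that each stands upright in the middle of the cork pad the other one came from. Then, keeping it flat on its wooden stand, slide the graphite-tipped marver board outward until its outer edge is level with the red pointer of the gauge post. The board is tip-heavy there, so finish while still holding it flat with the gripper (do not let go), and leave the jar, tweezers and rod tin where they are.

Things in the scene. Friction and masses are not known exactly. Their poses are not given: they have to be found in the camera images.
- stand: wooden slide stand, fixed to the bench, 130 (x) by 240 (y) mm, 75 mm high to its flat top; origin at the centre of its underside; its own -y axis is the outward direction in which the board slides. Two dark guide strips 8 mm high run along y at both sides of the top, 106 mm apart inside
- stand_edge (a point): middle of the stand's outer top edge (its -y end), 75 mm above the bench
- marver: loose marver board on the stand between the guides (3 mm play each side), 100 (x) by 300 (y) by 12 mm, about 0.6 kg; origin at the centre of its underside, axes as the stand's. Black graphite slab (110 mm long) on the outer (-y) end, dark batten on the tail. Centre of mass about 120 mm from the outer edge; the gauge asks for 160 to 200 mm of overhang, where it tips unless the tail is held
- marver_lip (a point): middle of the board's outer (-y) edge, on the wood's top face (12 mm above the underside, 150 mm from the origin)
- marver_grip (a point): centre of the dark wooden batten on the board's tail: 20 mm thick along y (the sliding direction), 60 mm wide along x, 40 mm high, its top 20 mm above this point and 127 mm above the bench; 20 mm of board remain behind it. Fingers can straddle it along y from above
- gauge: gauge fixed to the bench: brass post 10 mm thick, 105 mm high, with a red pointer, beside the board's path on its far (+x) side. Origin at bench height on the stand's centre line, in line with the pointer (the post is 88 mm to its +x side); axes as the stand's. The board is at the mark when marver_lip has y = 0 in this frame
- gauge_pointer (a point): tip of the red pointer (blade 50 mm long, 5 mm thick, 24 mm tall, its middle 88 mm above the bench), which points at the board's side across a 14 mm gap; the mark is the line through it along the body's x axis
- brass_mould: loose brass cup-shaped mould, open at the top, outer diameter 50 mm, height 60 mm, 6 mm wall, about 0.35 kg; origin at the centre of its underside, z up its axis
- graphite_mould: loose black graphite cup-shaped mould, same size as the brass one (50 mm diameter, 60 mm high), about 0.2 kg; origin at the centre of its underside
- pad_a: round cork pad, fixed, 84 mm diameter, 6 mm thick; origin at the centre of its underside. One of the two moulds starts on it
- pad_b: the other round cork pad, same size, to the right of and beyond pad_a; the other mould starts on it. The bench is free 130 mm from the midpoint between the pads, square to the line joining them, towards the robot and its right: room to set a mould down in passing
- jar: bystander: closed amber glass jar with black lid, 60 mm diameter, 85 mm high; origin at the centre of its underside
- tweezers: bystander: steel tweezers lying flat, 150 mm long, 9 mm high; origin in the middle of the underside
- rod_tin: bystander: aluminium tin, 80 mm diameter, 100 mm high, with glass rods standing in it up to 245 mm; origin at the centre of its underside
Things that resemble listed ones, but are neither listed nor needed, are in the scene too. Leave any green or purple look-alike of the pad_b alone.

How it is judged (in metres and radians):
On the way, in this order (a step that is already met when the one before it is completed fails the run):
1. the two moulds have changed places, each released upright on the other's pad (distance of each of brass_mould, graphite_mould from where it was at the start of the episode above 0.08 m and angle between each of brass_mould, graphite_mould's own z axis and vertical below 0.1 rad and height (world z) of brass_mould between 0.003 and 0.009 m and linear speed of each of brass_mould, graphite_mould below 0.03 m/s and contact force between each of brass_mould, graphite_mould and the fingers below 0.1 N and (horizontal distance between brass_mould and pad_a below 0.016 m or horizontal distance between brass_mould and pad_b below 0.016 m) and height (world z) of graphite_mould between 0.003 and 0.009 m and (horizontal distance between graphite_mould and pad_a below 0.016 m or horizontal distance between graphite_mould and pad_b below 0.016 m)), for 0.2 s.
2. the board's outer edge is level with the pointer, the board flat and held by the gripper (y of marver_lip in the frame of gauge between -0.006 and 0.006 m and angle between marver's own z axis and vertical below 0.05 rad and z of marver in the frame of stand between 0.07 and 0.08 m and contact force between the fingers and marver above 0.5 N and linear speed of marver below 0.02 m/s and contact force between marver and gauge below 0.1 N and contact force between marver and brass_mould below 0.1 N and contact force between marver and graphite_mould below 0.1 N and contact force between marver and jar below 0.1 N), for 0.3 s.
At the end, for the whole second after the job is handed in: Each mould upright, still and released on the other's pad, within 16 mm of its centre; board edge within 6 mm of the pointer line, board at rest, level within 0.05 rad, within 5 mm of lying on the stand, touched by the fingers (over 0.5 N), carried by nothing but stand and gripper (all of step 1 and all of step 2); the arm keeps its last pose, push and grip.
It fails at once if the board tips (over 0.12 rad) (angle between marver's own z axis and vertical above 0.12 rad).
It fails at once if the board is lifted off its stand (over 20 mm) or falls from it (z of marver in the frame of stand above 0.095 m or z of marver in the frame of stand below 0.05 m).
It fails at once if the jar is moved more than 30 mm or knocked over (distance of jar from where it was at the start of the episode above 0.03 m or angle between jar's own z axis and vertical above 0.3 rad).
It fails at once if the tweezers is moved more than 30 mm or knocked over (distance of tweezers from where it was at the start of the episode above 0.03 m or angle between tweezers's own z axis and vertical above 0.3 rad).
It fails at once if the rod_tin is moved more than 30 mm or knocked over (distance of rod_tin from where it was at the start of the episode above 0.03 m or angle between rod_tin's own z axis and vertical above 0.3 rad).
It also fails if it takes over 72 s, if anything falls off the work surface, if the arm or the gripper's body presses on something with over 40 N, if the wrist force passes 120 N, or if a joint passes its speed limit or range.

### The arm

A 6-joint arm with a two-finger parallel gripper is mounted at the origin on the work surface. World frame = base frame: x ahead of the robot, y to its left, z up, the work surface at z = 0. Lengths are in mm, angles in rad, forces in N, time in s.
With the tool pointing down it reaches from about 350 to 775 mm from the base axis. Payload 5.5 kg.
Tool frame: the origin (TCP) lies between the finger pads; the fingertips stand 14 mm ahead of it and the grasp point (between the pads) lies 5 mm behind it; z points along the fingers, y is the line along which they close (so a half turn about z gives the same grasp; the last joint's range is limited). The gripper opens to 85 mm and grips with 20 to 120 N. Pads are 22 mm wide; open, the fingers measure 114 mm over their backs; the gripper's body (76 mm by 85 mm) begins 54 mm behind the grasp point. The pads swing forward as they close: fully open they stand 13 mm farther back than shut.
Start: joints at [-1.386, 0.313, 0.046, 1.304, 0, 1.431], TCP at [183.49, -544.979, 245.323] pointing down, gripper open.
Joint ranges: [-2.76, 2.76], [-0.86, 1.69], [-1.03, 1.26], [-2.2, 2.34], [-1.47, 1.5], [-3.14, 3.14]. Speed limits (rad/s): [2.57, 2.57, 3.14, 3.14, 3.14, 3.14].

### API

Orientations are given as [roll, pitch, yaw] about the fixed x, y, z axes, in that order (R = Rz(yaw) Ry(pitch) Rx(roll)).
In Python, from bench import * gives the robot as it stands. Calls block until the motion is done:
- goto(position, orientation): joint-space move of the TCP to a pose.
- move_l(position, rot=None, rate=150, contact_N=None): straight line of the TCP; rot=None keeps the orientation; rate is the mean speed in mm/s. With contact_N (N) it stops when the force on the tool has changed by that much, and returns True; else False.
- move_joints(angles): joint-space move.
- move_gripper(opening, grasp_force=None): opening from 0.0 (shut) to 1.0 (fully open); grasp_force is the grip in N (None keeps the last); returns when the fingers have stopped.
- hold(seconds).
- solve_ik(position, orientation): joint angles nearest the present ones, or None.
- get_state(): the state.
- get_image(name): name is "side" or "top" or "wrist"; returns the picture (384x512x3 uint8, red, green, blue); there is no depth.
- camera_params(name): a dict with "fovy" (degrees; the focal length in pixels is half the picture's height over the tangent of half this angle, whatever the lens; pixels are square), "cx", "cy" (the principal point, pixels), "k1" (the pictures are not rectified: a ray, as slopes to the right and down, at radius r is drawn at 1 + k1 r^2 times it, then the intrinsics apply), "extrinsics" (4x4, takes a point from camera to world coordinates). Camera axes: x right, y down, z forward; pixel columns grow to the right and rows downward; lengths in mm; the calibration is good to about 2 mm. A picture is of the moment at which its call begins: read the wrist's pose just before it. camera_params takes no time and is no camera call; for the wrist camera it gives the pose at the moment of the call.
A pose or a line that the arm cannot do raises PlanningError and nothing moves.
- job_done(): hands the job in; it is judged then, once.
The state is a dict: "clock": time; "q": joint angles; "dq": joint speeds; "effort": joint torques, N m; "ee_pos": TCP position; "orientation": TCP orientation; "contact_force": force on the tool from outside, world axes, zero at the start; "moment": the same for the moment, N m; "grip_width": opening from 0.0 (shut) to 1.0 (fully open); "gripper_force": force on a finger pad.
Only numpy, scipy, OpenCV 4.12 (cv2) and the standard library are available. Lean on these libraries where they do the work, as an engineer would, in place of code of your own. Each camera call takes 0.05 s, during which the arm holds its last target. There are 200 camera calls.

## Working session

There is one attempt and no reset: what is moved stays moved. The work goes in short steps, each a Python script; the robot and the scene stay as the last script left them, time stands still between calls to the robot, and variables do not carry over. Pictures are saved under pics/ and viewed, at most 10 in all, crops included, and the job is handed in when it is done.

```bash
mkdir -p pics; python3 - <<'E'
from bench import *
import cv2,numpy as np
for n in ("top","side"):
    im=get_image(n); cv2.imwrite(f"pics/{n}0.png",im[:,:,::-1])
    p=camera_params(n); print(n,p["fovy"],p["cx"],p["cy"],p["k1"]); print(np.round(p["extrinsics"],3))
cv2.imwrite("pics/w0.png",get_image("wrist")[:,:,::-1])
s=get_state();print(s["ee_pos"],s["orientation"],s["clock"])
E
```

```text
top 42.31904283112673 254.5840879265111 185.82154966477063 -0.09166859123195138
[[-7.000000e-03 -9.920000e-01  1.270000e-01  3.355880e+02]
 [-1.000000e+00  5.000000e-03 -1.100000e-02 -3.418000e+00]
 [ 1.000000e-02 -1.270000e-01 -9.920000e-01  1.688936e+03]
 [ 0.000000e+00  0.000000e+00  0.000000e+00  1.000000e+00]]
side 57.45262575145669 256.14157960335507 192.49361583564496 -0.08066443351748777
[[ 9.81000e-01 -1.50000e-01  1.23000e-01  4.08418e+02]
 [-1.94000e-01 -7.49000e-01  6.34000e-01 -7.08379e+02]
 [-3.00000e-03 -6.46000e-01 -7.63000e-01  9.44561e+02]
 [ 0.00000e+00  0.00000e+00  0.00000e+00  1.00000e+00]]
[ 183.42126325 -544.55879265  244.59307164] [-3.14016523e+00 -1.62699473e-04  3.24818326e-01] 0.15
```

View pics/top0.png

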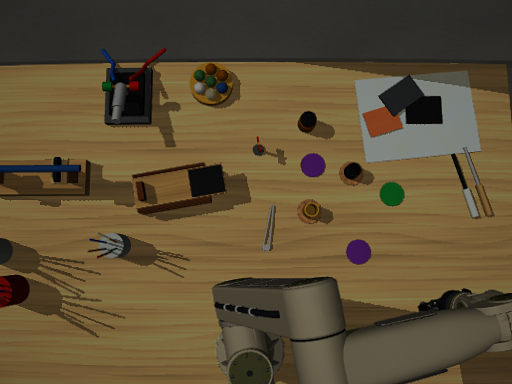

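View pics/side0.png

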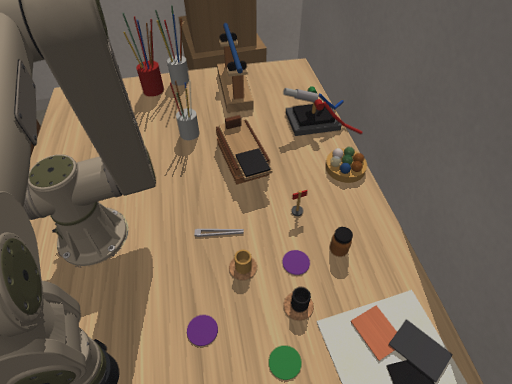

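The top view shows the brass mould at (312,209) on pad_a and the graphite mould at (352,172) on pad_b. The board's slab is at (206,180), its batten at (141,190), and the gauge at (259,148). The jar is at (308,121), the tweezers at (269,228) and the rod tin at (115,245).

Possible mix-ups:
- **pad_b:** purple discs at (313,165) and (359,251) and a green disc at (392,194). I choose the cork disc under the black cup at (352,172).
- **Graphite mould:** the jar's black lid at (308,121). I choose the open cup on cork.
- **Board batten:** the dark bracket on the blue-rod rack at (62,170). I choose the one at (141,190).

Next I'll look from close up with the wrist camera.

```bash
cat > h.py <<'E'
from bench import *
import cv2,numpy as np
def K(p):
    f=192/np.tan(np.radians(p["fovy"])/2); return f
def ray(p,uv):
    f=K(p); d=np.array([(uv[0]-p["cx"])/f,(uv[1]-p["cy"])/f]); s=d.copy()
    for _ in range(20): s=d/(1+p["k1"]*(s@s))
    E=np.array(p["extrinsics"]); v=E[:3,:3]@np.array([*s,1]); return E[:3,3],v/np.linalg.norm(v)
def plane(p,uv,z):
    o,v=ray(p,uv); return o+v*(z-o[2])/v[2]
def tri(obs):
    A=np.zeros((3,3));b=np.zeros(3)
    for p,uv in obs:
        o,v=ray(p,uv);M=np.eye(3)-np.outer(v,v);A+=M;b+=M@o
    x=np.linalg.solve(A,b); return x,[np.linalg.norm(np.cross(x-ray(p,u)[0],ray(p,u)[1])) for p,u in obs]
def proj(p,X):
    E=np.array(p["extrinsics"]);c=E[:3,:3].T@(np.asarray(X)-E[:3,3]);s=c[:2]/c[2];s=s*(1+p["k1"]*(s@s));f=K(p)
    return s*f+[p["cx"],p["cy"]]
def shot(n):
    p=camera_params(n); im=get_image(n); return p,im
E
python3 - <<'E'
from h import *
p=camera_params("top")
for n,uv,z in [("brass",(312,209),66),("graph",(352,172),66),("jar",(308,119),85),("slabR",(224,179),87),("batten",(141,190),127),("gauge",(259,148),50),("tin",(113,243),100),("tw",(269,228),5)]:
    print(n,plane(p,uv,z).round(0))
p=camera_params("wrist");s=get_state();print(p["fovy"],p["cx"],p["cy"],p["k1"]);print(np.round(p["extrinsics"],3)); print(s["q"])
for P in ([420,-190,330],[400,-220,330],[430,-260,300],[470,100,330],[450,130,300]):
    for y in (0,-1.57,1.57): print(P,y,solve_ik(P,[np.pi,0,y]))
E
```

```text
brass [ 465. -209.   66.]
graph [ 587. -346.   66.]
jar [ 764. -200.   85.]
slabR [563.  79.  87.]
batten [524. 341. 127.]
gauge [673. -37.  50.]
tin [356. 434. 100.]
tw [406. -70.   5.]
63.57156311338183 257.9466180692164 192.7016691124989 -0.005779352924493645
[[ 3.19000e-01 -9.15000e-01 -2.48000e-01  2.46188e+02]
 [-9.48000e-01 -3.09000e-01 -8.20000e-02 -5.24590e+02]
 [-1.00000e-03  2.61000e-01 -9.65000e-01  3.72340e+02]
 [ 0.00000e+00  0.00000e+00  0.00000e+00  1.00000e+00]]
[-1.38556358e+00  3.13839279e-01  4.52053363e-02  1.30359856e+00
 -3.74839694e-05  1.43121065e+00]
[420, -190, 330] 0 [-0.59925968  0.07872713 -0.04023712  1.45183208  0.          2.54233298]
[420, -190, 330] -1.57 [-0.59925968  0.07872713 -0.04023712  1.45183208  0.         -2.17085233]
[420, -190, 330] 1.57 [-0.59925968  0.07872713 -0.04023712  1.45183208  0.          0.97233298]
[400, -220, 330] 0 [-0.67899598  0.06993997 -0.04984315  1.45101321  0.          2.46259668]
[400, -220, 330] -1.57 [-0.67899598  0.06993997 -0.04984315  1.45101321  0.         -2.25058863]
[400, -220, 330] 1.57 [-0.67899598  0.069
[... 225 characters left out ...]
       -2.2753114 ]
[430, -260, 300] 1.57 [-0.70371875  0.16122148 -0.01796747  1.39160738  0.          0.8678739 ]
[470, 100, 330] 0 [ 4.23748761e-02  1.17231954e-01  2.99410302e-03  1.45655848e+00
  0.00000000e+00 -3.09921778e+00]
[470, 100, 330] -1.57 [ 0.04237488  0.11723195  0.0029941   1.45655848  0.         -1.52921778]
[470, 100, 330] 1.57 [0.04237488 0.11723195 0.0029941  1.45655848 0.         1.61396753]
[450, 130, 300] 0 [ 0.10959712  0.09442241 -0.09546143  1.38091249  0.         -3.03199553]
[450, 130, 300] -1.57 [ 0.10959712  0.09442241 -0.09546143  1.38091249  0.         -1.46199553]
[450, 130, 300] 1.57 [ 0.10959712  0.09442241 -0.09546143  1.38091249  0.          1.68118978]
```

```bash
python3 - <<'E'
from h import *
import pickle
D={}
for n,P in [("m1",[490,-310,230]),("m2",[540,-220,230]),("s1",[545,10,260]),("s2",[545,150,260]),("s3",[500,250,260])]:
    goto(P,[np.pi,0,0.3 if n[0]=="m" else 0.15]); hold(0.25)
    D[n]=shot("wrist"); cv2.imwrite(f"pics/{n}.png",D[n][1][:,:,::-1])
D["top"]=shot("top");D["side"]=shot("side")
pickle.dump(D,open("D.pkl","wb"))
print(get_state()["clock"])
a=np.hstack([D["m1"][1],D["m2"][1]]);b=np.hstack([D["s1"][1],D["s2"][1]])
cv2.imwrite("pics/all.png",cv2.resize(np.vstack([a,b]),(800,600),interpolation=cv2.INTER_AREA)[:,:,::-1])
E
```

```text
10.225
```

View pics/all.png

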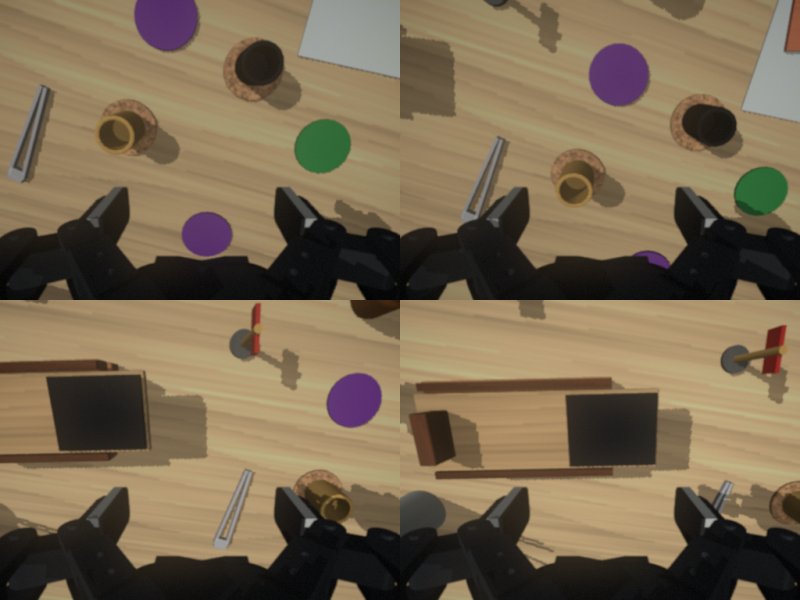

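The montage (scale 1/1.28) shows m1 top left, m2 top right, s1 and s2 below. In m1 the brass cup rim is at (149,170) on cork and the graphite cup is at (334,80) on cork. The purple and green discs carry nothing. In s1 the slab's right edge is near (187,530−384), with the red pointer just beyond it at (328,35). Next is the close crop, with masks.

```bash
python3 - <<'E'
from h import *
import pickle
D=pickle.load(open("D.pkl","rb"))
rows=[]
for n,cs in (("m1",[(160,165),(328,85)]),("m2",[(226,232),(388,158)])):
    im=D[n][1]; hsv=cv2.cvtColor(im,cv2.COLOR_RGB2HSV); lab=cv2.cvtColor(im,cv2.COLOR_RGB2LAB)
    for u,v in cs:
        u0=max(0,u-50);v0=max(0,v-50);sl=np.s_[v0:v0+100,u0:u0+100]
        a=lab[...,1][sl].astype(float);a=np.uint8(np.clip((a-118)*8,0,255))
        st=np.hstack([im[sl],cv2.cvtColor(a,cv2.COLOR_GRAY2RGB)])
        rows.append(cv2.resize(st,None,fx=2,fy=2,interpolation=cv2.INTER_CUBIC)); print(n,u0,v0)
cv2.imwrite("pics/crop.png",np.vstack([np.hstack(rows[:2]),np.hstack(rows[2:])])[:,:,::-1])
E
```

```text
m1 110 115
m1 278 35
m2 176 182
m2 338 108
```

View pics/crop.png

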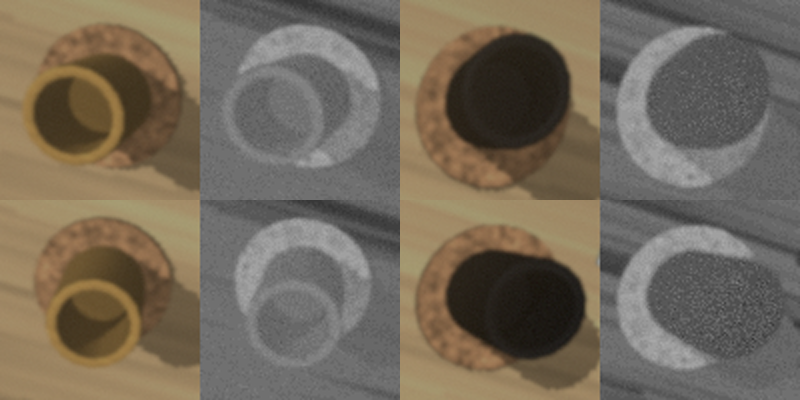

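The crop confirms both chosen pads are speckled cork, with the open brass cup on one and the open black cup on the other. The rim centres are at m1 (147,171.5) and (335.5,81), and m2 (223,243.5) and (405.5,162.5). Now I'll turn these into positions.

```bash
python3 - <<'E'
from h import *
import pickle
D=pickle.load(open("D.pkl","rb")); p1,p2=D["m1"][0],D["m2"][0]
for n,a,b in (("brass",(147,171.5),(223,243.5)),("graph",(335.5,81),(405.5,162.5))):
    print(n,[x.round(1) if hasattr(x,'round') else np.round(x,1) for x in tri([(p1,a),(p2,b)])],plane(p1,a,66).round(1),plane(p2,b,66).round(1))
rng=np.random.default_rng(0)
def circ(P,R,tol=1.2):
    best=(0,None)
    for _ in range(3000):
        a,b=P[rng.choice(len(P),2,False)];d=b-a;L=np.linalg.norm(d)
        if L<R*.5 or L>2*R: continue
        for s in(1,-1):
            c=(a+b)/2+s*np.array([-d[1],d[0]])/L*np.sqrt(R*R-L*L/4)
            k=(abs(np.linalg.norm(P-c,axis=1)-R)<tol)
            if k.sum()>best[0]: best=(k.sum(),c,P[k])
    Q=best[2];A=np.c_[2*Q,np.ones(len(Q))];s=np.linalg.lstsq(A,(Q**2).sum(1),rcond=None)[0]
    return best[1].round(1),s[:2].round(1),round(float(np.sqrt(s[2]+s[:2]@s[:2])),1),best[0],len(P)
for n,cs in (("m1",[(165,162),(324,85)]),("m2",[(228,225),(386,158)])):
    p,im=D[n]; a=cv2.GaussianBlur(cv2.cvtColor(im,cv2.COLOR_RGB2LAB)[...,1],(3,3),0)
    for u,v in cs:
        m=np.zeros_like(a);m[max(0,v-50):v+50,u-50:u+50]=(a[max(0,v-50):v+50,u-50:u+50]>133)*255
        m=cv2.morphologyEx(m,cv2.MORPH_OPEN,np.ones((3,3)))
        c=max(cv2.findContours(m,cv2.RETR_EXTERNAL,cv2.CHAIN_APPROX_NONE)[0],key=cv2.contourArea)[:,0]
        P=np.array([plane(p,q,6)[:2] for q in c]); print(n,"pad",circ(P,42))
# board: slab, batten, pointer
for n in ("s1","s2","s3"):
    p,im=D[n];hsv=cv2.cvtColor(im,cv2.COLOR_RGB2HSV)
    red=((hsv[...,0]<6)|(hsv[...,0]>174))&(hsv[...,1]>150)&(hsv[...,2]>90)
    c=cv2.findContours(red.astype(np.uint8)*255,0,1)[0]
    if c:
        c=max(c,key=cv2.contourArea);print(n,"red",cv2.contourArea(c),cv2.boxPoints(cv2.minAreaRect(c)).round(1).tolist(), cv2.approxPolyDP(c,2.5,True)[:,0].tolist())
    bl=(hsv[...,2]<60).astype(np.uint8)*255; bl[230:]=0
    for c in cv2.findContours(cv2.morphologyEx(bl,cv2.MORPH_OPEN,np.ones((5,5))),0,1)[0]:
        if cv2.contourArea(c)>3000: print(n,"slab",cv2.contourArea(c),cv2.approxPolyDP(c,6,True)[:,0].tolist())
a=np.hstack([cv2.resize(D["s1"][1][60:230,130:360],None,fx=1.7,fy=1.7),cv2.resize(D["s1"][1][0:170,130:360],None,fx=1.7,fy=1.7)])
b=cv2.resize(np.hstack([D["s2"][1][80:250,0:230],D["s2"][1][0:170,282:512]]),None,fx=1.7,fy=1.7)
cv2.imwrite("pics/b.png",np.vstack([a,b])[:,:,::-1])
E
```

```text
brass [array([ 465.8, -207.7,   65.9]), array([0.3, 0.3])] [ 466.1 -207.9   66. ] [ 465.5 -207.5   66. ]
graph [array([ 596.6, -352. ,   64.1]), array([0.5, 0.5])] [ 595.9 -351.3   66. ] [ 597.1 -351.3   66. ]
m1 pad (array([ 462.4, -205.2]), array([ 462.8, -205.8]), 41.3, np.int64(89), 288)
m1 pad (array([ 594. , -355.8]), array([ 593.4, -354.8]), 41.1, np.int64(111), 281)
m2 pad (array([ 462.3, -206.7]), array([ 462.6, -206.3]), 41.5, np.int64(105), 241)
m2 pad (array([ 593.7, -355. ]), array([ 593.7, -354.2]), 41.3, np.int64(110), 248)
s1 red 120.5 [[324.0, 29.0], [327.1000061035156, 4.400000095367432], [333.79998779296875, 5.199999809265137], [330.79998779296875, 29.799999237060547]] [[332, 5], [328, 5], [324, 29], [331, 28]]
s1 slab 10595.0 [[178, 97], [61, 99], [77, 191], [186, 189]]
s2 red 128.5 [[483.3999938964844, 57.900001525878906], [487.5, 32.099998474121094], [493.70001220703125, 33.099998474121094], [489.6000061035156, 58.900001525878906]] [[493, 33], [487, 35], [484, 58], [490, 55]]
s2 slab 9766.0 [[328, 122], [214, 123], [219, 211], [324, 209]]
s3 slab 10677.5 [[447, 87], [329, 92], [326, 181], [436, 180]]
```

View pics/b.png

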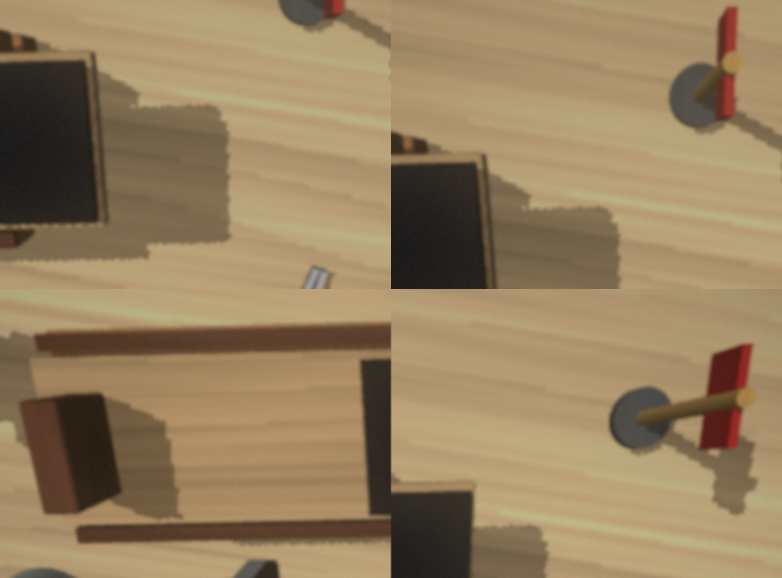

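The picture shows the lip's top edge in s1 running from about (183.5,92) to (189.5,190.5). The batten's top face is the lighter brown quad in s2. The pointer's lit top strip in s1 and s2 is split by the post. Now I'll compute these positions and then move straight on to the mould swap.

```bash
python3 - <<'E'
from h import *
import pickle
D=pickle.load(open("D.pkl","rb")); 
ps,pt,p3=D["s1"][0],D["s2"][0],D["s3"][0]
L=[plane(ps,q,87) for q in ((183.5,91.8),(189.4,190.6))]; print("lip ends",np.round(L,1), plane(pt,(330.8,116.5),87).round(1))
for c in ([(178,97),(61,99),(77,191),(186,189)],): print("slab s1",np.round([plane(ps,q,87)[:2] for q in c],1).tolist())
print("slab s2",np.round([plane(pt,q,87)[:2] for q in [(328,122),(214,123),(219,211),(324,209)]],1).tolist())
print("slab s3",np.round([plane(p3,q,87)[:2] for q in [(447,87),(329,92),(326,181),(436,180)]],1).tolist())
# pointer strip centreline
for n in("s1","s2"):
    p,im=D[n];hsv=cv2.cvtColor(im,cv2.COLOR_RGB2HSV)
    red=((hsv[...,0]<6)|(hsv[...,0]>174))&(hsv[...,1]>150)
    v,u=np.nonzero(red&(hsv[...,2]>100)); k=v<110;u,v=u[k],v[k]
    ln=np.polyfit(v,u,1); e=[(np.polyval(ln,t),t) for t in(v.min(),v.max())]
    print(n,"strip",np.round(e,1).tolist(),[plane(p,q,100).round(1) for q in e])
    D[n+"e"]=e
for i in(0,1): print(tri([(ps,D["s1e"][i]),(pt,D["s2e"][i])]))
# batten top quad in s2 (crop offset 0,80) ; upper pane y-289
B=[((x)/1.7,(y-289)/1.7+80) for x,y in((20,403),(59,397),(77,513),(43,513))]
print("batten",[plane(pt,q,127).round(1).tolist() for q in B])
im=D["s3"][1];h=cv2.cvtColor(im,cv2.COLOR_RGB2HSV)
cv2.imwrite("pics/s3c.png",cv2.resize(im[40:230,60:300],None,fx=3,fy=3,interpolation=cv2.INTER_CUBIC)[:,:,::-1])
E
```

```text
lip ends [[615.4  87.8  87. ]
 [522.1  73.8  87. ]] [614.   88.6  87. ]
slab s1 [[610.1, 92.4], [592.3, 200.1], [505.0, 185.6], [523.2, 77.3]]
slab s2 [[608.6, 90.2], [591.7, 196.9], [505.1, 182.1], [523.1, 76.3]]
slab s3 [[611.0, 89.3], [590.2, 196.2], [507.0, 181.5], [524.4, 73.3]]
s1 strip [[329.5, 5.0], [327.2, 68.0]] [array([701.4, -28.7, 100. ]), array([653.2, -36.8, 100. ])]
s2 strip [[490.7, 33.0], [481.5, 93.0]] [array([701.6, -28.4, 100. ]), array([653.7, -36.8, 100. ])]
(array([701.71618232, -28.88072668,  99.20276248]), [np.float64(0.10779988687467473), np.float64(0.10779988687475194)])
(array([653.5038397 , -36.87762213,  99.79373526]), [np.float64(0.23526333309414926), np.float64(0.23526333309404346)])
batten [[549.6, 357.9, 127.0], [555.5, 338.6, 127.0], [495.6, 331.5, 127.0], [493.0, 349.2, 127.0]]
```

View pics/s3c.png

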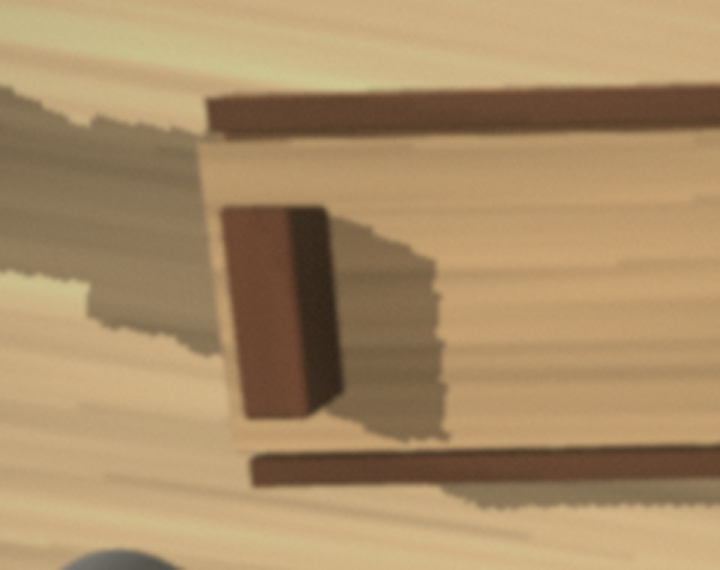

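```bash
cat >> h.py <<'E'
YAW=0.3
def transfer(src,dst,zs,zd,off=(0,0)):
    o=[np.pi,0,YAW]; move_gripper(1.0)
    goto([*src,150],o); move_l([*src,zs],rate=200); move_gripper(0.0,40)
    g=get_state(); print("grip",round(g["grip_width"],3),g["gripper_force"])
    move_l([*src,170],rate=200); d=np.array(dst)
    goto([*d,170],o); move_l([*d,zd+12],rate=200); c=move_l([*d,zd],rate=60,contact_N=8); hold(.1)
    print("contact",c,np.round(get_state()["ee_pos"],1),get_state()["clock"])
    move_gripper(1.0); move_l([*d,150],rate=200)
E
python3 - <<'E'
from h import *
move_l([500,250,300]); goto([480,-100,200],[np.pi,0,YAW])
transfer((465.8,-207.7),(431,-366),40,34.5)
transfer((596.6,-351.6),(462.7,-206.1),40,40.5)
transfer((431,-366),(593.6,-354.6),34.5,40.5)
goto([490,-310,230],[np.pi,0,0.3]);hold(.2)
cv2.imwrite("pics/c.png",get_image("wrist")[:,:,::-1]);print(get_state()["clock"])
E
```

```text
grip 0.58 40.61141023412347
contact True [ 432.6 -367.5   35.5] 19.6583
grip 0.583 42.08783073350787
contact True [ 464.8 -207.7   41.8] 25.6
grip 0.576 41.05305276811123
contact True [ 595.3 -356.1   42.2] 31.4583
33.4667
```

View pics/c.png

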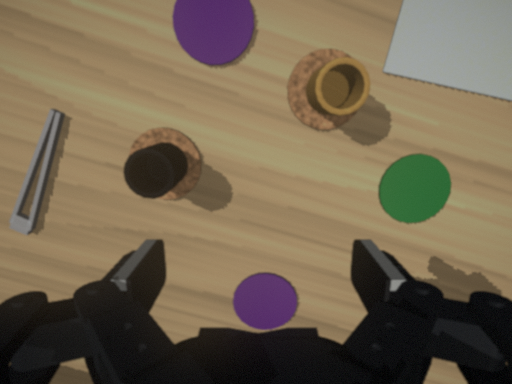

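The swap worked: brass (rim at 341,86) stands on pad_b and graphite (rim at 152,170) on pad_a, both upright and near the centres. Next I'll grasp the batten.

```bash
python3 - <<'E'
from h import *
import pickle
D=pickle.load(open("D.pkl","rb"));p3=D["s3"][0]
p=camera_params("wrist");print("brass",plane(p,(341,86.5),66).round(1),"graph",plane(p,(152,170),66).round(1))
B=np.array([plane(p3,(x/3+60,y/3+40),127)[:2] for x,y in((222,207),(288,208),(308,416),(246,417))]);print(B.round(1).tolist())
yaw=0.163; ya=np.array([-np.sin(yaw),np.cos(yaw)])
b=(B.mean(0)+np.array([525.8,347.3]))/2; print("batten",B.mean(0),b)
o=[np.pi,0,yaw+np.pi-2*np.pi]
print(solve_ik([*b,200],o),solve_ik([*(b-130*ya),106],o))
move_l([490,-310,260]); goto([500,100,260],o); goto([*b,200],o); move_gripper(0.6,60)
print(move_l([*b,106],rate=100,contact_N=10)); move_gripper(0.0,60); hold(.2)
s=get_state();e=np.array(s["ee_pos"]);print(e.round(1),s["orientation"],s["grip_width"],s["gripper_force"],s["contact_force"],s["clock"])
for w in(.155,.163,.17):
    a=np.array([-np.sin(w),np.cos(w)]); P=np.array([677.6,-32.9])
    print(w,"slide by grip",(e[:2]-P)@a-270,"by lip",(np.array([568.7,80.8])-P)@a)
cv2.imwrite("pics/g_side.png",get_image("side")[:,:,::-1]);D={"top":shot("top"),"side":shot("side"),"wrist":shot("wrist")};pickle.dump(D,open("D2.pkl","wb"))
E
```

```text
brass [ 593.4 -355.9   66. ] graph [ 469.7 -211.4   66. ]
[[550.3, 358.6], [552.7, 340.9], [495.8, 331.4], [492.8, 349.0]]
batten [522.89309568 344.97314293] [524.34654784 346.13657147]
[0.45578705 0.43226661 0.10913894 1.24766866 0.         0.29278705] [ 0.2433731   0.41226351 -0.16144466  0.99708816  0.          0.0803731 ]
False
[525.  346.6 107. ] [ 3.14080170e+00  1.98310307e-03 -2.97836392e+00] 0.2267261559345435 59.35089468955994 [-0.58556292  1.50702529  4.9241752 ] 38.875
0.155 slide by grip 128.50345402565995 by lip 129.14890386183657
0.163 slide by grip 129.2278729412377 by lip 129.86509494273818
0.17 slide by grip 129.8407816853245 by lip 130.48494581101292
```

```bash
python3 - <<'E'
from h import *
import pickle
yaw=0.163; ya=np.array([-np.sin(yaw),np.cos(yaw)])
e=np.array([524.35,346.14]); z=106
print(move_l([*(e-100*ya),z],rate=60,contact_N=30))
s=get_state();print(np.round(s["ee_pos"],1),np.round(s["contact_force"],1),s["grip_width"])
print(move_l([*(e-129.5*ya),z],rate=30,contact_N=30)); hold(.3)
s=get_state();print(np.round(s["ee_pos"],1),(np.array([525,346.6])-s["ee_pos"][:2])@ya,np.round(s["contact_force"],1),np.round(s["moment"],2),s["grip_width"],s["gripper_force"],s["clock"])
D={n:shot(n) for n in("top","side","wrist")};pickle.dump(D,open("D3.pkl","wb"))
t=D["top"][1][90:240,130:380];sd=D["side"][1][120:320,200:350]
cv2.imwrite("pics/fin.png",np.hstack([cv2.resize(t,(500,300),interpolation=cv2.INTER_CUBIC),cv2.resize(sd,(300,400),interpolation=cv2.INTER_CUBIC)[:300]])[:,:,::-1])
a=cv2.resize(t,(800,480),interpolation=cv2.INTER_CUBIC);cv2.imwrite("pics/fin_t.png",a[:,:,::-1])
cv2.imwrite("pics/fin_s.png",cv2.resize(sd,(450,600),interpolation=cv2.INTER_CUBIC)[:,:,::-1])
b=np.full((600,350,3),0,np.uint8);w=cv2.resize(t[0:150,90:230],(350,375),interpolation=cv2.INTER_CUBIC);b[:375]=w
cv2.imwrite("pics/fin2.png",np.hstack([cv2.resize(sd,(450,600),interpolation=cv2.INTER_CUBIC),b])[:,:,::-1])
E
```

```text
False
[540.9 248.7 107. ] [-0.9  5.1  6.1] 0.22888571888834344
False
[545.8 219.9 107.1] 128.41369448102935 [-0.3  5.7  7.2] [1.07 0.21 0.01] 0.22030336621071298 59.695401191711426 42.325
```

View pics/fin2.png

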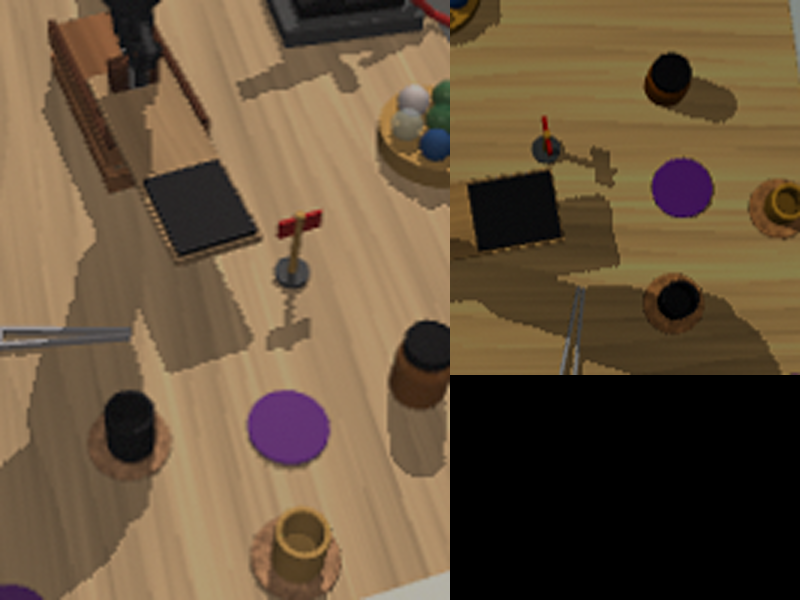

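In the side crop, the lip line from (182,256) to (260,233) runs on into the middle of the pointer tip at (279,229). Both cups stand upright on their pads. I'll check this numerically in both views.

```bash
python3 - <<'E'
from h import *
import pickle
D=pickle.load(open("D3.pkl","rb"));ps,pt=D["side"][0],D["top"][0]
S=lambda x,y:(x/3+200-1/3,y/3+120-1/3); T=lambda x,y:((x-450)/2.5+220,y/2.5+90)
w=.163;a=np.array([-np.sin(w),np.cos(w)])
for n,q in(("lipL",(182,254)),("lipR",(259,231))): X=plane(ps,S(*q),87);print(n,X.round(1),"y",X[:2]@a)
X=plane(ps,S(278,221),100);print("tip side",X.round(1),X[:2]@a,"ref",np.array([677.6,-32.9])@a)
for q in((551,170),(563,240)): X=plane(pt,T(*q),87);print("lip top",X.round(1),X[:2]@a)
for q in((544,118),(549,152)): X=plane(pt,T(*q),100);print("ptr top",X.round(1),X[:2]@a)
print("graph",plane(ps,S(130,408),66).round(1),plane(pt,T(682,299),66).round(1),tri([(ps,S(130,408)),(pt,T(682,299))])[0].round(1))
print("pad_a side",plane(ps,S(130,441),6).round(1),"brass",plane(ps,S(303,533),66).round(1),"pad_b",plane(ps,S(296,560),6).round(1))
E
```

```text
lipL [549.9 -46.1  87. ] y -134.769038685106
lipR [636.  -31.8  87. ] y -134.56489003812567
tip side [655.6 -32.7 100. ] -138.67578846610604 ref -142.42427040125835
lip top [632.  -40.6  87. ] -142.60289424614632
lip top [539.4 -55.5  87. ] -142.24269928289598
ptr top [698.9 -31.7 100. ] -144.66926435819713
ptr top [653.5 -37.9 100. ] -143.40752624956497
graph [ 467.2 -203.3   66. ] [ 463. -212.   66.] [ 464.2 -210.4   78.1]
pad_a side [ 464.8 -205.8    6. ] brass [ 594.9 -357.2   66. ] pad_b [ 594.1 -357.5    6. ]
```

```bash
python3 - <<'E'
from h import *
import pickle
D=pickle.load(open("D3.pkl","rb"))
a=cv2.resize(D["side"][1][180:220,245:315],None,fx=10,fy=10,interpolation=cv2.INTER_NEAREST)
b=cv2.resize(D["top"][1][130:192,240:275][:20],None,fx=10,fy=10,interpolation=cv2.INTER_NEAREST)
b=np.hstack([b,np.zeros((200,350,3),np.uint8)])
cv2.imwrite("pics/z.png",np.vstack([a,b])[:,:,::-1])
E
```

```text
(no output)
```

View pics/z.png

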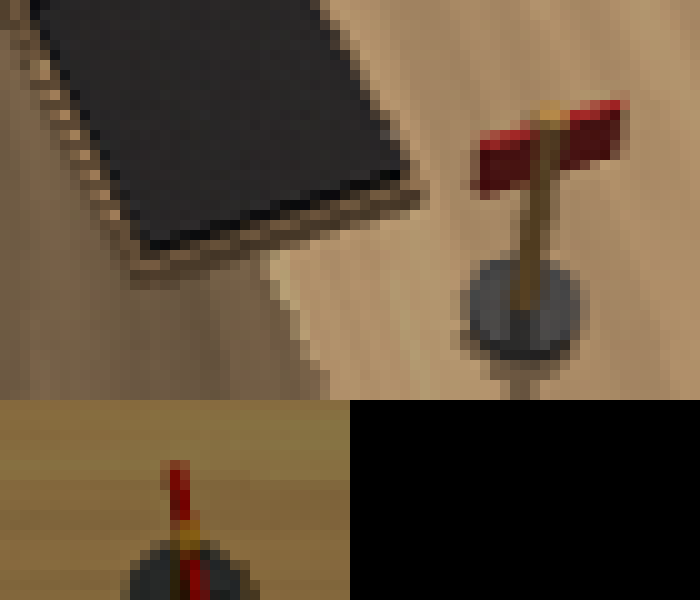

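In the zoomed side view, the lip's top edge runs from (140,262) to (420,192) and the pointer's bright top strip from (490,143) to (600,111), all at 10x.

```bash
python3 - <<'E'
from h import *
import pickle
D=pickle.load(open("D3.pkl","rb"));ps=D["side"][0]
S=lambda x,y:(x/10+244.5,y/10+179.5)
w=.163;a=np.array([-np.sin(w),np.cos(w)])
for q,z in(((140,262),87),((420,192),87),((490,143),100),((600,111),100)): X=plane(ps,S(*q),z);print(X.round(1),round(X[:2]@a,1))
E
```

```text
[543.2 -50.3  87. ] -137.8
[635.5 -40.2  87. ] -142.8
[658.7 -35.3 100. ] -141.7
[696.5 -29.3 100. ] -142.0
```

All three estimates put the edge 1–2 mm short, so I'll slide 1.5 mm more and hand in.

```bash
python3 - <<'E'
from h import *
yaw=0.163; ya=np.array([-np.sin(yaw),np.cos(yaw)])
e=np.array([524.35,346.14])
move_l([*(e-131*ya),106],rate=15); hold(.8)
s=get_state();print(np.round(s["ee_pos"],1),(np.array([525,346.6])-s["ee_pos"][:2])@ya,s["gripper_force"],s["clock"])
print(job_done())
E
```

```text
[545.9 218.6 107.1] 129.74643309891545 59.705416560173035 43.525
the job is handed in; nothing more can be done
None
```

I swapped the two moulds, slid the board's edge to the pointer line (about 1 mm or less off by my measurements) with the gripper still holding it flat, and handed the job in at 43.5 s; no verdict came back.

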